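# Sort look-alike specimen mounts by their drag on a ceramic plate

### The job

Two of the four black specimen mounts on the white ceramic plate are polished underneath and two are still rough, though they look alike: feel which is which by how hard each one drags when pressed down and slid across the plate. Stand the two polished mounts in the green tray and the two rough ones in the orange tray, flat on the floor of the tray with the same face down as now, set down rather than dropped. Leave the bottle, swab jar and loupe behind the plate where they are.

Things in the scene. Friction and masses are not known exactly. Their poses are not given: they have to be found in the camera images.
- plate: flat white ceramic check plate with a dark steel rim, fixed, 170 (x) x 210 (y) x 12 mm; its slippery top is 12 mm above the desk; origin at the centre of its underside, axes along its sides. The four mounts stand in a row along its y axis, about 52 mm apart, 35 mm to the +x side of its middle
- plate_free (a point): middle of the free sliding area on the plate's top, 25 mm to the -x side of the plate's middle. Slid here, a polished mount drags with 0.10 to 0.14 of the force pressing it down, a rough one with 0.65 to 0.85. By its own weight that is too little to feel: hold it by the rim, fingertips clear of the plate, press down with 5 to 20 N and draw it along
- spot_1 (a point): a starting spot on the plate's top, at the centre of the underside of one mount (within 3 mm): a black resin disc, 30 mm in diameter, 16 mm high, 30 to 50 g, loose. This point stays on the plate when the mount is taken away. The face to be judged is underneath. All mounts look the same, and which spots hold the polished ones is drawn anew each time. On desk and trays all drag nearly alike
- spot_2 (a point): a starting spot on the plate's top, at the centre of the underside of one mount (within 3 mm): a black resin disc, 30 mm in diameter, 16 mm high, 30 to 50 g, loose. This point stays on the plate when the mount is taken away. The face to be judged is underneath. All mounts look the same, and which spots hold the polished ones is drawn anew each time. On desk and trays all drag nearly alike
- spot_3 (a point): a starting spot on the plate's top, at the centre of the underside of one mount (within 3 mm): a black resin disc, 30 mm in diameter, 16 mm high, 30 to 50 g, loose. This point stays on the plate when the mount is taken away. The face to be judged is underneath. All mounts look the same, and which spots hold the polished ones is drawn anew each time. On desk and trays all drag nearly alike
- spot_4 (a point): a starting spot on the plate's top, at the centre of the underside of one mount (within 3 mm): a black resin disc, 30 mm in diameter, 16 mm high, 30 to 50 g, loose. This point stays on the plate when the mount is taken away. The face to be judged is underneath. All mounts look the same, and which spots hold the polished ones is drawn anew each time. On desk and trays all drag nearly alike
- green_tray: green sorting tray, fixed to the desk, 110 (x) x 140 (y) x 16 mm outside, walls 4 mm thick, with a grey lined floor 7 mm above the desk; a small lip juts out at its -x side; origin at the centre of its underside (desk level), axes along its sides, z up. Has room for two mounts side by side along y. For the polished mounts
- orange_tray: orange sorting tray, fixed to the desk, 110 (x) x 140 (y) x 16 mm outside, walls 4 mm thick, with a grey lined floor 7 mm above the desk; a small lip juts out at its -x side; origin at the centre of its underside (desk level), axes along its sides, z up. Has room for two mounts side by side along y. For the rough mounts
- etchant_bottle: brown dropper bottle with a black cap, 34 mm in diameter, 89 mm high, loose; origin at the centre of its underside; bystander
- swab_jar: clear jar of cotton swabs, 62 mm in diameter, 79 mm high, loose; origin at the centre of its underside; bystander
- loupe: black loupe, 37 mm in diameter, 39 mm high, loose; origin at the centre of its underside; bystander
- file_box: tall blue file box with binders, fixed, standing on the desk left of the plate: 250 (x) x 120 (y) mm, 265 mm high, with its binders up to 320 mm; origin at the centre of its underside; keep the arm clear of it

How it is judged:
At the end, for the whole second after the job is handed in: Both polished mounts stand on the floor of the green tray and both rough ones on the floor of the orange tray, inside its walls, flat and same face down (tilt under 0.1 rad), released and at rest (x of mount_a_c0 in the frame of orange_tray between -0.04 and 0.04 m and y of mount_a_c0 in the frame of orange_tray between -0.055 and 0.055 m and z of mount_a_c0 in the frame of orange_tray between 0.012 and 0.019 m and angle between each of mount_a_c0, mount_b_c0, mount_c_c0, mount_d_c0's own z axis and vertical below 0.1 rad and x of mount_b_c0 in the frame of green_tray between -0.04 and 0.04 m and y of mount_b_c0 in the frame of green_tray between -0.055 and 0.055 m and z of mount_b_c0 in the frame of green_tray between 0.012 and 0.019 m and x of mount_c_c0 in the frame of green_tray between -0.04 and 0.04 m and y of mount_c_c0 in the frame of green_tray between -0.055 and 0.055 m and z of mount_c_c0 in the frame of green_tray between 0.012 and 0.019 m and x of mount_d_c0 in the frame of orange_tray between -0.04 and 0.04 m and y of mount_d_c0 in the frame of orange_tray between -0.055 and 0.055 m and z of mount_d_c0 in the frame of orange_tray between 0.012 and 0.019 m); the robot touches nothing.
It fails at once if a mount is dropped: out of the fingers while more than about 3 cm above the surface below it ((height (world z) of mount_a_c0 above 0.048 m and contact force between mount_a_c0 and the arm below 0.01 N and contact force between mount_a_c0 and the fingers below 0.01 N) or (height (world z) of mount_b_c0 above 0.048 m and contact force between mount_b_c0 and the arm below 0.01 N and contact force between mount_b_c0 and the fingers below 0.01 N) or (height (world z) of mount_c_c0 above 0.048 m and contact force between mount_c_c0 and the arm below 0.01 N and contact force between mount_c_c0 and the fingers below 0.01 N) or (height (world z) of mount_d_c0 above 0.048 m and contact force between mount_d_c0 and the arm below 0.01 N and contact force between mount_d_c0 and the fingers below 0.01 N)).
It fails at once if the bottle, jar or loupe is shifted by more than 3 cm or tipped over ((distance of etchant_bottle from where it was at the start of the episode above 0.03 m or angle between etchant_bottle's own z axis and vertical above 0.35 rad) or (distance of swab_jar from where it was at the start of the episode above 0.03 m or angle between swab_jar's own z axis and vertical above 0.35 rad) or (distance of loupe from where it was at the start of the episode above 0.03 m or angle between loupe's own z axis and vertical above 0.35 rad)).
It also fails if it takes over 72 s, if anything falls off the work surface, if the arm or the gripper's body presses on something with over 40 N, if the wrist force passes 120 N, or if a joint passes its speed limit or range.

### The arm

A 6-joint arm with a two-finger parallel gripper is mounted at the origin on a cart in front of the work surface, level with it; the furniture and walls round the work are solid. World frame = base frame: x ahead of the robot, y to its left, z up, the work surface at z = 0. Lengths are in m, angles in rad, forces in N, time in s.
With the tool pointing down it reaches from about 0.375 to 0.9 m from the base axis. Payload 3.1 kg.
Tool frame: the origin (TCP) lies on the centre line of the jaws, within the pads' length; the fingertips stand robot.nose_length ahead of it and the grasp point (between the pads) lies 6 mm ahead of it (robot.nose_length is the distance from the TCP to the fingertips, in m); z points along the fingers, y is the line along which they close (so a half turn about z gives the same grasp; the last joint's range is limited). The gripper opens to 87 mm and grips with 3 to 60 N. Pads are 19 mm wide; open, the fingers measure 117 mm over their backs; the gripper's body (75 mm by 190 mm) begins 51 mm behind the grasp point.
Start: joints at [0.978, 0.527, 1.433, -0, 1.181, -0.178], TCP at [0.252, 0.572, 0.248] pointing down, gripper open.
Joint ranges: [-3.08, 3.08], [-0.75, 2.2], [0.22, 2.44], [-1.43, 4.57], [0, 2.65], [-2.85, 2.85]. Speed limits (rad/s): [2.79, 2.79, 3.14, 3.14, 3.14, 3.14].

### API

Orientations are given as a unit quaternion [x, y, z, w].
In Python, from rig import robot gives the robot as it stands.
- The arm moves only by the shell command python3 -m crank 'ROWS' [FORCE]. ROWS is JSON, one flat list of numbers, 7 for each row, row after row: the shift along the tool's x, y, z in mm, then the turn, a rotation vector about the tool's x, y, z in degrees, then the closure in counts, from 0 (fully open) to 255 (shut). In form: [x, y, z, ax, ay, az, fingers, x, y, z, ax, ay, az, fingers, ...]. A call has exactly 5 rows; each row is the pose to reach, as a shift and turn from the pose commanded when the call began, along the tool's axes at that moment; what a row does not reach only later rows make up. A row lasts 1/12 s, in which the tool goes at most 41.7 mm and 7.16 degrees, less where a joint would pass 70% of its speed; a pose out of reach is approached as far as the arm can. A call with a gripper value outside its range is refused whole. The fingers move at their own pace and stop on an object; FORCE is the grip in N (left out, the last holds). Time passes only in rows, so rows that repeat a pose let the fingers close, or fill a call up. It gives the time, the measured TCP pose, the force, the opening and the grip force at its end, in the units of the state.
- robot.get_obs(): the state, without advancing time (a new reading comes with each control period).
- robot.camera(name): name is "side" or "top" or "wrist"; returns a dict with "pixels" (480x640x3 uint8, red, green, blue), "intrinsics" (3x3 intrinsics, pixels), "extrinsics" (4x4, takes a point from camera to world coordinates); the wrist camera has in their place "mount" (4x4, takes a point from camera to tool coordinates, whose origin is the TCP and whose axes are the flange's). Camera axes: x right, y down, z forward; pixel columns grow to the right and rows downward; lengths in m; the calibration is good to about 2 mm. A picture is of the moment at which its call begins: read the wrist's pose just before it. There is no depth.
- robot.hand_in(): hands the job in; it is judged then, once.
The state is a dict: "time": time; "q": joint angles; "joint_velocities": joint speeds; "joint_torque": joint torques, N m; "position": TCP position; "tool_rot": TCP orientation; "ft_force": force on the tool from outside, world axes, zero at the start; "moment": the same for the moment, N m; "grip_width": finger opening in m; "grip_force": force on a finger pad.
Only numpy, scipy, OpenCV 4.12 (cv2) and the standard library are available. Lean on these libraries where they do the work, as an engineer would, in place of code of your own. Each camera call takes 0.05 s, during which the arm holds its last target. There are 200 camera calls.

## Working session

There is one attempt and no reset: what is moved stays moved. The work goes in short steps, Python scripts to look and compute and a shell command to move; the robot and the scene stay as the last step left them, time stands still between calls to the robot, and variables do not carry over. Pictures are saved under pics/ and viewed, at most 10 in all, crops included, and the job is handed in when it is done.

```bash
ls; mkdir -p pics
python3 - <<'E'
from rig import robot
import cv2
o=robot.get_obs();print({k:(v if not hasattr(v,'round') else v) for k,v in o.items()}, robot.nose_length)
for n in ("top","side"):
    c=robot.camera(n);cv2.imwrite(f"pics/{n}0.png",c["pixels"][:,:,::-1]);print(n,c["intrinsics"],c["extrinsics"])
E
```

```text
pics
{'time': 0.0, 'q': array([ 9.77497613e-01,  5.28471183e-01,  1.43388228e+00, -2.56460304e-05,
        1.18136591e+00, -1.78506627e-01]), 'joint_velocities': array([ 6.82178374e-05,  2.60952328e-03, -2.56318393e-04,  1.50556585e-04,
       -1.30062012e-03, -1.96275909e-05]), 'joint_torque': array([ 3.50635037e-04, -4.40040171e+01, -1.76590848e+01,  6.35362579e-02,
        5.80410892e-02, -1.39028734e-04]), 'position': array([0.25148126, 0.57144918, 0.24657484]), 'tool_rot': array([ 2.05907553e-01,  9.78570871e-01, -9.89623973e-04, -3.89258837e-04]), 'ft_force': array([-0.60180044, -0.21096928,  0.77366205]), 'moment': array([ 0.04563514, -0.0024143 , -0.01107394]), 'grip_force': 0.0, 'grip_width': 0.0871220578603384} 0.025
top [[586.85076417   0.         322.98030265]
 [  0.         586.85076417 244.56136716]
 [  0.           0.           1.        ]] [[-0.02277381 -0.98071447  0.19411461  0.35806949]
 [-0.99935191  0.02774584  0.02293331 -0.00389476]
 [-0.0278769  -0.19346653 -0.98071075  1.27925975]
 [ 0.          0.          0.          1.        ]]
side [[439.69237095   0.         309.10294075]
 [  0.         439.69237095 231.43292092]
 [  0.           0.           1.        ]] [[ 0.88737148 -0.29631821  0.35322425  0.26263924]
 [-0.46102449 -0.57910776  0.67237684 -0.64108719]
 [ 0.0053174  -0.75949307 -0.65049366  0.63642283]
 [ 0.          0.          0.          1.        ]]
```

View pics/top0.png

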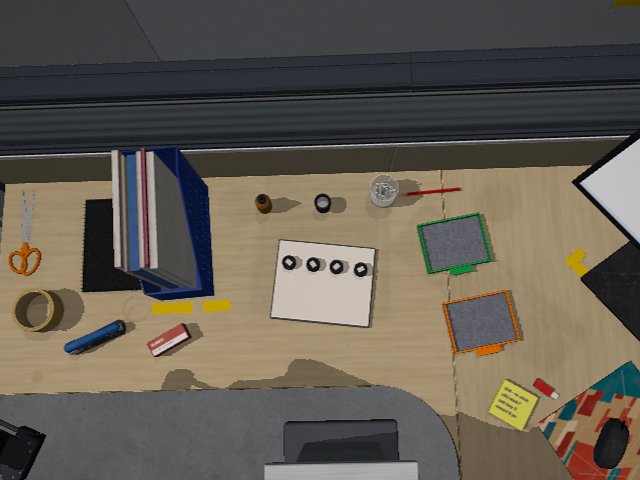

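View pics/side0.png

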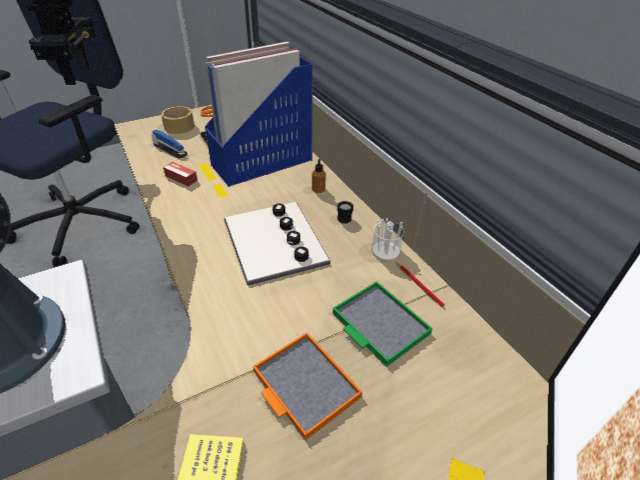

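The top view shows the mounts at about (289,262), (313,265), (336,267) and (361,270), the plate spanning (271–376, 240–327), the green tray at (455,243) and the orange tray at (482,322). In both views the file box stands between the arm's start and the plate. Next I'll measure these.

```bash
cat > h.py <<'E'
import numpy as np, cv2
from scipy.spatial.transform import Rotation as R
from rig import robot
def ray(K,E,uv,z):
    d=E[:3,:3]@np.linalg.solve(K,[uv[0],uv[1],1.]); return E[:3,3]+d*(z-E[2,3])/d[2]
def toolE(mount):
    o=robot.get_obs(); T=np.eye(4);T[:3,:3]=R.from_quat(o['tool_rot']).as_matrix();T[:3,3]=o['position']
    return T@mount
E
python3 - <<'E'
from h import *
np.set_printoptions(precision=4,suppress=True)
c=robot.camera("top");K,E=c["intrinsics"],c["extrinsics"];im=c["pixels"];hsv=cv2.cvtColor(im,cv2.COLOR_RGB2HSV)
def big(m,n=1):
    cs,_=cv2.findContours(m.astype(np.uint8),cv2.RETR_EXTERNAL,cv2.CHAIN_APPROX_NONE)
    return sorted(cs,key=cv2.contourArea)[::-1][:n]
def onplane(ct,z): return np.array([ray(K,E,p,z)[:2] for p in ct[:,0].astype(float)])
H,S,V=[hsv[...,i].astype(int) for i in range(3)]
roi=np.zeros(H.shape,bool);roi[225:340,255:390]=1
def rect(p):
    (cx,cy),(w,h),a=cv2.minAreaRect((p*1000).astype(np.float32));return np.round([cx,cy,w,h,a],1)
pl=big(roi&(V>190)&(S<50))[0];print("plate",rect(onplane(pl,.012)))
plm=np.zeros(H.shape,np.uint8);cv2.drawContours(plm,[cv2.convexHull(pl)],-1,1,-1)
dk=(cv2.erode(plm,np.ones((7,7)))>0)&(V<90)
for m in sorted(big(dk,4),key=lambda c:c[:,0,0].mean()):
    (u,v),r=cv2.minEnclosingCircle(m);print("mount",u,v,r,cv2.contourArea(m),ray(K,E,(u,v),.020))
for nm,(lo,hi) in dict(green=(45,80),orange=(8,18)).items():
    r=np.zeros(H.shape,bool);r[200:370,405:535]=1
    ct=big(r&(H>lo)&(H<hi)&(S>150))[0]
    mk=np.zeros(H.shape,np.uint8);cv2.drawContours(mk,[ct],-1,1,-1)
    mk=cv2.morphologyEx(mk,cv2.MORPH_OPEN,np.ones((31,31)));ct=big(mk)[0]
    print(nm,rect(onplane(ct,.016)))
bl=(H>105)&(H<130)&(S>150)&(V>60);bl[:,230:]=0;bl[:140]=0;bl[310:]=0
ct=big(bl)[0];print("box z0 at corners",[ray(K,E,p,z)[:2] for p,z in [((213,297),0),((150,297),0),((208,185),.265),((150,297),.1)]])
for n,p in dict(bottle=(263,209),loupe=(322,209),jar=(384,203)).items(): print(n,ray(K,E,p,0)[:2])
E
```

```text
plate [525.7  27.8 205.9 167.8  83. ]
mount 288.7203369140625 262.38134765625 7.386760711669922 138.0 [0.5699 0.1011 0.02  ]
mount 313.06097412109375 264.1341552734375 7.1344990730285645 134.0 [0.5646 0.0481 0.02  ]
mount 336.0 266.5 7.159010887145996 134.0 [ 0.558  -0.0016  0.02  ]
mount 360.4038391113281 269.19232177734375 6.992423057556152 134.0 [ 0.5507 -0.0543  0.02  ]
green [ 602.9 -260.4  132.1  113.5   88.4]
orange [ 430.5 -305.2  135.3  111.8   88.7]
box z0 at corners [array([0.5008, 0.2702]), array([0.5044, 0.4097]), array([0.6745, 0.2253]), array([0.4929, 0.3773])]
bottle [0.6969 0.1595]
loupe [0.6929 0.0264]
jar [ 0.7026 -0.1133]
```

```bash
cat >> h.py <<'E'
def go(*wps, p=None, yaw=None):
    """print tool-frame shift (mm) and az (deg) from the present pose to world waypoints (x,y,z,yaw of tool y in deg)"""
    o=robot.get_obs(); M=R.from_quat(o['tool_rot'])
    for x,y,z,a in wps:
        c,s=np.cos(np.radians(a)),np.sin(np.radians(a))
        best=min((M.inv()*R.from_matrix(np.array([[k*-s,k*c,0],[k*c,k*s,0],[0,0,-1]]).T) for k in(1,-1)),key=lambda r:r.magnitude())
        print(np.round(M.inv().apply(np.array([x,y,z])-o['position'])*1000,1),np.round(best.as_rotvec(degrees=True),1))
E
python3 -c "
from h import *
go((.27,.30,.25,66.2),(.27,.30,.25,-7))"
```

```text
[-126.3 -241.1   -2.9] [-0.1 -0.   0. ]
[-126.3 -241.1   -2.9] [-0.1  0.  73.2]
```

```bash
python3 -m crank '[-19,-37,0,0,0,7,0,-38,-74,0,0,0,14,0,-57,-110,0,0,0,21,0,-76,-147,0,0,0,28,0,-95,-184,0,0,0,35,0]' 40; python3 -c "
from h import *
go((.27,.30,.25,-7),(.40,.10,.20,-7),(.57,.1011,.12,-7))"
```

```text
time: 0.57
position: [0.2641, 0.3635, 0.2473]
tool_rot: [0.493, 0.87, -0.0, 0.0]
ft_force: [0.7, -0.4, 0.0]
grip_width: 0.087
grip_force: 0.0
[-57.5 -27.6  -2.7] [-0.  0. 38.]
[-295.8  -18.9   47.4] [-0.  0. 38.]
[-382.3  127.5  127.4] [-0.  0. 38.]
```

```bash
python3 -m crank '[-36,-16,0,0,0,7,0,-70,-27,0,0,0,14,0,-110,-26,5,0,0,21,0,-150,-24,13,0,0,28,0,-190,-22,22,0,0,35,0]'; python3 -c "
from h import *
go((.40,.10,.20,-7),(.50,.10,.15,-7),(.57,.1011,.10,-7))"
```

```text
time: 0.98
position: [0.3449, 0.1899, 0.2259]
tool_rot: [0.732, 0.682, 0.001, 0.0]
ft_force: [0.6, 0.1, -0.4]
grip_width: 0.0872
grip_force: 0.0
[-85.8  61.3  25.9] [ 0.1 -0.   2.9]
[-78.8 160.9  76.1] [ 0.1 -0.   2.9]
[-72.7 230.6 126.2] [ 0.1 -0.   2.9]
```

```bash
python3 -m crank '[-32,23,9,0,0,3,0,-63,45,19,0,0,3,0,-84,75,35,0,0,3,0,-82,108,52,0,0,3,0,-80,138,68,0,0,3,0]'
python3 - <<'E'
from h import *
E_=None
c=robot.camera("wrist");E=toolE(c["mount"]);K=c["intrinsics"];cv2.imwrite("pics/w1.png",c["pixels"][:,:,::-1])
Ei=np.linalg.inv(E)
for p in [(.5699,.1011),(.5646,.0481),(.558,-.0016),(.5507,-.0543)]:
    q=K@(Ei@[*p,.028,1])[:3];print(q[:2]/q[2])
go((.57,.1011,.10,-7),(.57,.1011,.042,-7))
E
```

```text
time: 1.4
position: [0.4787, 0.1005, 0.1568]
tool_rot: [0.749, 0.663, 0.0, 0.0]
ft_force: [0.7, 0.1, 0.9]
grip_width: 0.087
grip_force: 0.0
[448.27747972 221.90021396]
[442.98287337 294.84762953]
[436.32384926 356.50547778]
[429.56148029 415.58007149]
[10.8 83.6 55. ] [ 0.4 -0.  -0. ]
[ 10.7  83.2 113. ] [ 0.4 -0.  -0. ]
```

View pics/w1.png

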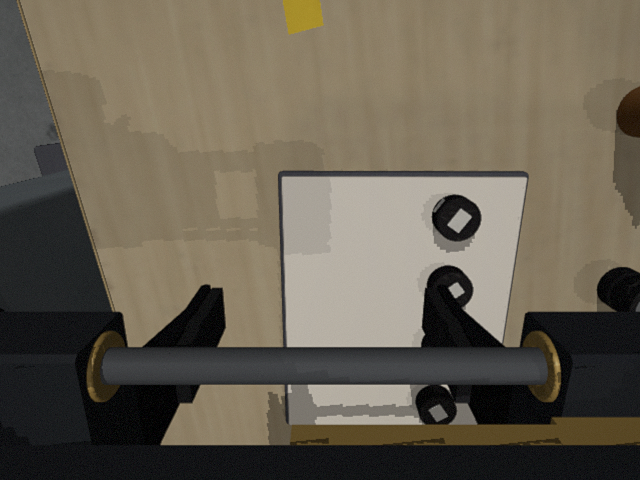

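The wrist view shows mount 1 at (458,217), mount 2 at (450,288) and mount 4 partly visible at (436,405). These agree with the top-view positions, and the plate's sides line up with the image, so the yaw is right. I'll descend on mount 1.

```bash
python3 -m crank '[4,32,20,0,0,0,0,8,62,40,0,0,0,0,11,83,62,0,0,0,0,11,83,86,0,0,0,0,11,83,102,0,0,0,0]'; python3 -c "
from h import *
go((.57,.1011,.042,-7))"
```

```text
time: 1.87
position: [0.5613, 0.1036, 0.0534]
tool_rot: [0.748, 0.664, -0.0, -0.0]
ft_force: [-1.3, 0.1, 0.4]
grip_width: 0.0868
grip_force: 0.0
[-1.5  8.9 11.4] [-0.   0.   0.2]
```

```bash
python3 -m crank '[0,0,0,0,0,0,0,0,0,4,0,0,0,0,0,0,8,0,0,0,0,0,0,11,0,0,0,0,0,0,11,0,0,0,0]'; python3 -c "
from h import *
go((.57,.1011,.042,-7))"
```

```text
time: 2.28
position: [0.5607, 0.1038, 0.0451]
tool_rot: [0.748, 0.664, 0.0, 0.0]
ft_force: [0.1, 0.6, 0.1]
grip_width: 0.087
grip_force: 0.0
[-1.5  9.6  3.1] [ 0.1 -0.   0.2]
```

```bash
python3 -m crank '[-1,9,2,0,0,0,0,-1,9,2,0,0,0,60,-1,9,2,0,0,0,255,-1,9,2,0,0,0,255,-1,9,2,0,0,0,255]' 40; python3 -c "
from h import *
go((.57,.1011,.042,-7))"
```

```text
time: 2.7
position: [0.5693, 0.1016, 0.0427]
tool_rot: [0.748, 0.664, 0.0, 0.0]
ft_force: [0.7, 0.3, 0.5]
grip_width: 0.0681
grip_force: 0.0
[-0.5  0.8  0.7] [ 0.  -0.   0.2]
```

```bash
W='[0,0,0,0,0,0,255,0,0,0,0,0,0,255,0,0,0,0,0,0,255,0,0,0,0,0,0,255,0,0,0,0,0,0,255]'; python3 -m crank '[0,0,0,0,0,0,255,0,0,0,0,0,0,255,0,0,0,0,0,0,255,0,0,0,0,0,0,255,0,0,0,0,0,0,255]'; python3 -m crank '[0,0,0,0,0,0,255,0,0,0,0,0,0,255,0,0,0,0,0,0,255,0,0,0,0,0,0,255,0,0,0,0,0,0,255]'
```

```text
time: 3.12
position: [0.5693, 0.1017, 0.0425]
tool_rot: [0.748, 0.664, -0.0, -0.0]
ft_force: [0.7, -0.5, -0.1]
grip_width: 0.0351
grip_force: 0.0
time: 3.53
position: [0.5693, 0.1017, 0.0425]
tool_rot: [0.748, 0.664, -0.0, -0.0]
ft_force: [-0.3, -0.1, -0.0]
grip_width: 0.0287
grip_force: 40.0
```

```bash
python3 -m crank '[0,0,1,0,0,0,255,0,0,1,0,0,0,255,0,0,2,0,0,0,255,0,0,2,0,0,0,255,0,0,2,0,0,0,255]'
```

```text
time: 3.95
position: [0.5709, 0.1016, 0.0424]
tool_rot: [0.748, 0.664, 0.001, 0.001]
ft_force: [-0.5, -0.2, 9.8]
grip_width: 0.0287
grip_force: 40.0
```

9.8 N pressing. Now I'll draw it towards −x on the plate (tool −y).

```bash
python3 -m crank '[0,-8,0,0,0,0,255,0,-16,0,0,0,0,255,0,-24,0,0,0,0,255,0,-32,0,0,0,0,255,0,-40,0,0,0,0,255]'; python3 -m crank '[0,-5,0,0,0,0,255,0,-10,0,0,0,0,255,0,-15,0,0,0,0,255,0,-20,0,0,0,0,255,0,-25,0,0,0,0,255]'
```

```text
time: 4.37
position: [0.5317, 0.1063, 0.0425]
tool_rot: [0.748, 0.664, 0.002, 0.002]
ft_force: [0.2, -0.0, 10.6]
grip_width: 0.0287
grip_force: 40.0
time: 4.78
position: [0.5072, 0.1093, 0.0424]
tool_rot: [0.748, 0.664, 0.002, 0.002]
ft_force: [0.2, -0.1, 11.9]
grip_width: 0.0286
grip_force: 40.0
```

```bash
python3 -m crank '[0,0,1,0,0,0,255,0,0,1.5,0,0,0,255,0,5,1.5,0,0,0,255,0,15,1.5,0,0,0,255,0,25,1.5,0,0,0,255]'; python3 -c "
from h import *
print(robot.get_obs()['ft_force'],robot.get_obs()['joint_velocities'])"; python3 -m crank '[0,-6,0,0,0,0,255,0,-12,0,0,0,0,255,0,-18,0,0,0,0,255,0,-24,0,0,0,0,255,0,-30,0,0,0,0,255]'
```

```text
time: 5.2
position: [0.5311, 0.1064, 0.0413]
tool_rot: [0.748, 0.664, 0.001, 0.001]
ft_force: [-1.0, 0.4, 12.5]
grip_width: 0.0289
grip_force: 40.0
[-1.03914216  0.43072854 12.52737607] [-2.79153272e-02  7.60644645e-02 -3.07908321e-01 -1.55258742e-04
  2.19646177e-01 -2.41871668e-02]
time: 5.62
position: [0.5027, 0.1098, 0.0413]
tool_rot: [0.748, 0.664, 0.003, 0.003]
ft_force: [0.9, -0.8, 14.2]
grip_width: 0.0285
grip_force: 40.0
```

Run:
```python
from h import *
c=robot.camera("top");K,E=c["intrinsics"],c["extrinsics"]
im=cv2.imread("pics/top0.png");hsv=cv2.cvtColor(im,cv2.COLOR_BGR2HSV)
for nm,lo,hi in(("green",45,80),("orange",5,18)):
    m=cv2.inRange(hsv,(lo,120,40),(hi,255,255));m[:,:405]=0;m[:,535:]=0;m[:200]=0;m[370:]=0
    cs,h=cv2.findContours(m,cv2.RETR_CCOMP,cv2.CHAIN_APPROX_NONE)
    ct=max((q for q,k in zip(cs,h[0]) if k[3]>=0),key=cv2.contourArea)
    p=np.array([ray(K,E,q,.012)[:2] for q in ct[:,0].astype(float)])
    r=cv2.minAreaRect((p*1000).astype(np.float32));print(nm,r)
    a=r[2]; a=a-90 if a>45 else a
    if nm=="orange" or 1:
        ax=np.radians(90+a);d=np.array([np.cos(ax),np.sin(ax)])*.028
        print(a,np.array(r[0])/1000+d,np.array(r[0])/1000-d)
go((.50,.11,.12,-7),(.609,-.232,.12,10))
```

```text
green ((605.830810546875, -261.0559387207031), (105.44503784179688, 134.52816772460938), 9.977890968322754)
9.977890968322754 [ 0.6009793  -0.23347945] [ 0.61068232 -0.28863243]
orange ((432.89447021484375, -306.4658203125), (105.58355712890625, 133.74148559570312), 10.126583099365234)
10.126583099365234 [ 0.42797141 -0.27890201] [ 0.43781753 -0.33402963]
[ -0.1  -0.4 -78.8] [ 0.3 -0.   0.2]
[-326.9  148.1  -78.3] [  0.3   0.  -16.8]
```

```bash
python3 -m crank '[0,0,-30,0,0,0,255,0,0,-65,0,0,0,255,-35,15,-72,0,0,0,255,-70,30,-72,0,0,0,255,-105,45,-72,0,0,0,255]' 50 ; python3 -m crank '[-35,15,0,0,0,0,255,-70,30,0,0,0,0,255,-105,45,0,0,0,0,255,-140,60,0,0,0,0,255,-175,75,0,0,0,0,255]'; python3 -c "
from h import *
go((.601,-.233,.06,-7),(.601,-.233,.0365,-7))"
```

```text
time: 6.08
position: [0.533, -0.0003, 0.1124]
tool_rot: [0.747, 0.665, 0.001, 0.001]
ft_force: [0.6, 0.2, -1.1]
grip_width: 0.0283
grip_force: 50.0
time: 6.5
position: [0.586, -0.1842, 0.1109]
tool_rot: [0.748, 0.664, -0.0, -0.0]
ft_force: [0.1, 0.5, -0.3]
grip_width: 0.0281
grip_force: 50.0
[-46.7  20.7  50.9] [-0.  -0.   0.2]
[-46.7  20.7  74.4] [-0.  -0.   0.2]
```

```bash
python3 -m crank '[-25,11,10,0,0,0,255,-45,20,30,0,0,0,255,-46,20,50,0,0,0,255,-46,20,60,0,0,0,255,-46,20,64,0,0,0,255]'; python3 -c "
from h import *
go((.601,-.233,.0365,-7))"
```

```text
time: 6.92
position: [0.5985, -0.2294, 0.0446]
tool_rot: [0.748, 0.664, -0.001, -0.003]
ft_force: [0.4, -0.3, -0.7]
grip_width: 0.0284
grip_force: 50.0
[-3.3  3.   8.1] [-0.3 -0.1  0.2]
```

```bash
python3 -m crank '[0,0,3,0,0,0,255,0,0,5,0,0,0,255,0,0,6,0,0,0,255,0,0,7,0,0,0,255,0,0,7,0,0,0,255]'
```

```text
time: 7.33
position: [0.6008, -0.23, 0.0408]
tool_rot: [0.747, 0.664, 0.0, 0.001]
ft_force: [-0.5, -0.3, -0.9]
grip_width: 0.0283
grip_force: 50.0
```

```bash
python3 -m crank '[0,0,1,0,0,0,255,0,0,2,0,0,0,255,0,0,3,0,0,0,255,0,0,4,0,0,0,255,0,0,4,0,0,0,255]'
```

```text
time: 7.75
position: [0.6006, -0.2304, 0.0364]
tool_rot: [0.748, 0.664, 0.0, 0.0]
ft_force: [0.5, -0.2, 1.5]
grip_width: 0.0284
grip_force: 50.0
```

Contact. Opening part-way, then rising.

```bash
python3 -m crank '[0,0,0,0,0,0,100,0,0,0,0,0,0,100,0,0,0,0,0,0,100,0,0,0,0,0,0,100,0,0,-3,0,0,0,100]' ; python3 -m crank '[0,0,-20,0,0,0,100,0,0,-50,0,0,0,50,27,-5,-72,0,0,0,0,65,-10,-72,0,0,0,0,100,-16,-72,0,0,0,0]'; python3 -c "
from h import *
go((.5646,.0481,.10,-7),(.5646,.0481,.042,-7))"
```

```text
time: 8.17
position: [0.6, -0.2301, 0.0385]
tool_rot: [0.748, 0.664, -0.0, -0.001]
ft_force: [0.4, -0.3, 0.1]
grip_width: 0.0502
grip_force: 0.0
time: 8.58
position: [0.5978, -0.1294, 0.1134]
tool_rot: [0.748, 0.663, 0.001, 0.002]
ft_force: [0.7, -0.5, 0.2]
grip_width: 0.0721
grip_force: 0.0
[172.2 -54.3  12.9] [0.3 0.1 0.1]
[172.3 -54.6  70.9] [0.3 0.1 0.1]
```

```bash
python3 -m crank '[38,-12,0,0,0,0,60,76,-24,0,0,0,0,60,114,-36,0,0,0,0,60,150,-48,4,0,0,0,60,172,-54,20,0,0,0,60]' ; python3 -m crank '[0,0,10,0,0,0,60,0,0,25,0,0,0,60,0,0,32,0,0,0,60,0,0,32,0,0,0,60,0,0,32,0,0,0,60]'; python3 -c "
from h import *
go((.5646,.0481,.042,-7))"
```

```text
time: 9.0
position: [0.5627, 0.0514, 0.093]
tool_rot: [0.747, 0.665, 0.001, 0.001]
ft_force: [0.8, -0.3, -0.4]
grip_width: 0.0669
grip_force: 0.0
time: 9.42
position: [0.5631, 0.0472, 0.0588]
tool_rot: [0.748, 0.664, -0.0, -0.0]
ft_force: [1.0, -0.3, 0.2]
grip_width: 0.0665
grip_force: 0.0
[ 1.1  1.4 16.8] [-0.   0.   0.2]
```

```bash
python3 -m crank '[1,1,7,0,0,0,60,1,1,14,0,0,0,60,1,1,17,0,0,0,60,1,1,17,0,0,0,60,1,1,17,0,0,0,255]' 60; python3 -m crank '[0,0,0,0,0,0,255,0,0,0,0,0,0,255,0,0,0,0,0,0,255,0,0,0,0,0,0,255,0,0,0,0,0,0,255]'; python3 -m crank '[0,0,0,0,0,0,255,0,0,0,0,0,0,255,0,0,1,0,0,0,255,0,0,2,0,0,0,255,0,0,2,0,0,0,255]'
```

```text
time: 9.83
position: [0.5639, 0.0488, 0.0418]
tool_rot: [0.748, 0.664, -0.0, -0.0]
ft_force: [0.1, -0.0, -0.2]
grip_width: 0.0643
grip_force: 0.0
time: 10.25
position: [0.5642, 0.0489, 0.0422]
tool_rot: [0.748, 0.664, 0.0, 0.0]
ft_force: [0.5, 0.6, -0.5]
grip_width: 0.0344
grip_force: 0.0
time: 10.67
position: [0.5645, 0.0489, 0.0421]
tool_rot: [0.748, 0.664, 0.0, 0.001]
ft_force: [-2.0, 0.4, 13.2]
grip_width: 0.0283
grip_force: 60.0
```

```bash
python3 -m crank '[0,-8,0,0,0,0,255,0,-16,0,0,0,0,255,0,-24,0,0,0,0,255,0,-32,0,0,0,0,255,0,-40,0,0,0,0,255]'; python3 -m crank '[0,-5,0,0,0,0,255,0,-10,0,0,0,0,255,0,-15,0,0,0,0,255,0,-20,0,0,0,0,255,0,-25,0,0,0,0,255]'; python3 -c "
from h import *
go((.428,-.279,.115,-7))"
```

```text
time: 11.08
position: [0.5276, 0.0532, 0.0421]
tool_rot: [0.748, 0.664, 0.003, 0.003]
ft_force: [1.5, -0.0, 10.6]
grip_width: 0.0282
grip_force: 60.0
time: 11.5
position: [0.5031, 0.0561, 0.0421]
tool_rot: [0.748, 0.664, 0.003, 0.003]
ft_force: [2.9, 0.1, 12.7]
grip_width: 0.0281
grip_force: 60.0
[-341.6  -34.4  -73.2] [ 0.5 -0.   0.2]
```

Neither clearly low nor high. I'll repeat it harder and in both directions.

```bash
python3 -m crank '[0,1,1,0,0,0,255,0,6,2,0,0,0,255,0,14,2,0,0,0,255,0,22,2,0,0,0,255,0,30,2,0,0,0,255]'; python3 -m crank '[0,-6,0,0,0,0,255,0,-12,0,0,0,0,255,0,-18,0,0,0,0,255,0,-24,0,0,0,0,255,0,-30,0,0,0,0,255]';python3 -m crank '[0,6,0,0,0,0,255,0,12,0,0,0,0,255,0,18,0,0,0,0,255,0,24,0,0,0,0,255,0,30,0,0,0,0,255]'; python3 -m crank '[0,-6,0,0,0,0,255,0,-12,0,0,0,0,255,0,-18,0,0,0,0,255,0,-24,0,0,0,0,255,0,-30,0,0,0,0,255]'
```

```text
time: 11.92
position: [0.5299, 0.0531, 0.042]
tool_rot: [0.747, 0.664, 0.001, 0.001]
ft_force: [-4.3, -0.4, 29.3]
grip_width: 0.0287
grip_force: 60.0
time: 12.33
position: [0.5066, 0.0556, 0.0421]
tool_rot: [0.748, 0.664, 0.006, 0.007]
ft_force: [3.7, -0.4, 24.9]
grip_width: 0.0281
grip_force: 60.0
time: 12.75
position: [0.5299, 0.0531, 0.0419]
tool_rot: [0.747, 0.664, 0.001, 0.001]
ft_force: [-5.7, 1.4, 29.4]
grip_width: 0.0288
grip_force: 60.0
time: 13.17
position: [0.5066, 0.0556, 0.042]
tool_rot: [0.748, 0.664, 0.006, 0.007]
ft_force: [5.0, -0.6, 25.1]
grip_width: 0.0285
grip_force: 60.0
```

About 0.17 both ways, far below 0.65, so mount 2 is polished. It goes to the second green slot; mounts 3 and 4 will confirm by contrast.

```bash
python3 -m crank '[0,0,-30,0,0,0,255,0,0,-65,0,0,0,255,-35,14,-75,0,0,0,255,-70,28,-75,0,0,0,255,-105,42,-75,0,0,0,255]' ; python3 -m crank '[-37,15,0,0,0,0,255,-74,30,0,0,0,0,255,-111,45,0,0,0,0,255,-148,60,0,0,0,0,255,-185,75,0,0,0,0,255]'; python3 -c "
from h import *
go((.611,-.289,.0375,-7))"
```

```text
time: 13.58
position: [0.5298, -0.0535, 0.1146]
tool_rot: [0.747, 0.665, 0.001, 0.001]
ft_force: [1.3, 0.6, -0.8]
grip_width: 0.0284
grip_force: 60.0
time: 14.0
position: [0.5815, -0.2471, 0.1129]
tool_rot: [0.748, 0.664, -0.0, -0.0]
ft_force: [0.9, -0.5, 0.4]
grip_width: 0.0284
grip_force: 60.0
[-38.1  34.3  75.4] [-0.  -0.   0.2]
```

```bash
python3 -m crank '[-25,20,5,0,0,0,255,-38,32,25,0,0,0,255,-38,32,48,0,0,0,255,-38,32,60,0,0,0,255,-38,32,66,0,0,0,255]'; python3 -m crank '[0,0,2,0,0,0,255,0,0,4,0,0,0,255,0,0,5,0,0,0,255,0,0,6,0,0,0,255,0,0,6,0,0,0,255]'; python3 -c "
from h import *
go((.611,-.289,.037,-7))"
```

```text
time: 14.42
position: [0.6067, -0.2854, 0.0442]
tool_rot: [0.748, 0.664, -0.001, -0.003]
ft_force: [0.1, 0.3, -0.7]
grip_width: 0.0286
grip_force: 60.0
time: 14.83
position: [0.6093, -0.2866, 0.042]
tool_rot: [0.747, 0.664, 0.0, 0.001]
ft_force: [-0.0, 0.4, 0.4]
grip_width: 0.028
grip_force: 60.0
[-2.2  1.9  5. ] [0.1 0.  0.3]
```

```bash
python3 -m crank '[0,0,1,0,0,0,255,0,0,2,0,0,0,255,0,0,3,0,0,0,255,0,0,4,0,0,0,255,0,0,5,0,0,0,255]'
```

```text
time: 15.25
position: [0.6089, -0.2868, 0.0371]
tool_rot: [0.748, 0.664, -0.0, -0.0]
ft_force: [-2.7, 1.6, 12.5]
grip_width: 0.0283
grip_force: 60.0
```

```bash
python3 -m crank '[0,0,-1,0,0,0,255,0,0,-1,0,0,0,100,0,0,-1,0,0,0,100,0,0,-1,0,0,0,100,0,0,-1,0,0,0,100]' ; python3 -m crank '[0,0,-20,0,0,0,100,0,0,-50,0,0,0,70,30,-9,-72,0,0,0,60,68,-19,-72,0,0,0,60,106,-29,-72,0,0,0,60]'; python3 -c "
from h import *
go((.558,-.0016,.09,-7),(.558,-.0016,.042,-7))"
```

```text
time: 15.67
position: [0.6088, -0.2867, 0.0368]
tool_rot: [0.748, 0.664, -0.0, -0.0]
ft_force: [-0.3, -0.4, 0.4]
grip_width: 0.0471
grip_force: 0.0
time: 16.08
position: [0.5936, -0.1786, 0.111]
tool_rot: [0.748, 0.663, 0.001, 0.002]
ft_force: [-0.4, 0.4, -0.4]
grip_width: 0.065
grip_force: 0.0
[171.5 -56.8  20.5] [0.3 0.1 0.1]
[171.6 -57.   68.5] [0.3 0.1 0.1]
```

```bash
python3 -m crank '[38,-13,0,0,0,0,60,76,-26,0,0,0,0,60,114,-38,0,0,0,0,60,150,-50,6,0,0,0,60,171,-57,22,0,0,0,60]' ; python3 -m crank '[0,0,10,0,0,0,60,0,0,25,0,0,0,60,0,0,32,0,0,0,60,0,0,32,0,0,0,60,0,0,32,0,0,0,60]'; python3 -c "
from h import *
go((.558,-.0016,.042,-7))"
```

```text
time: 16.5
position: [0.5557, 0.0019, 0.0886]
tool_rot: [0.747, 0.665, 0.001, 0.001]
ft_force: [0.2, -0.2, -0.4]
grip_width: 0.0663
grip_force: 0.0
time: 16.92
position: [0.5563, -0.0024, 0.0547]
tool_rot: [0.748, 0.664, -0.0, -0.0]
ft_force: [0.9, 0.4, -0.0]
grip_width: 0.0668
grip_force: 0.0
[ 1.   1.6 12.7] [-0.   0.   0.2]
```

```bash
python3 -m crank '[1,1,7,0,0,0,60,1,1,12,0,0,0,60,1,1,13,0,0,0,60,1,1,13,0,0,0,255,1,1,13,0,0,0,255]' 60; python3 -m crank '[0,0,0,0,0,0,255,0,0,0,0,0,0,255,0,0,0,0,0,0,255,0,0,0,0,0,0,255,0,0,0,0,0,0,255]'; python3 -m crank '[0,0,0,0,0,0,255,0,0,1,0,0,0,255,0,0,2,0,0,0,255,0,0,2,0,0,0,255,0,0,2,0,0,0,255]'; python3 -m crank '[0,-8,0,0,0,0,255,0,-16,0,0,0,0,255,0,-24,0,0,0,0,255,0,-32,0,0,0,0,255,0,-40,0,0,0,0,255]'; python3 -m crank '[0,-5,0,0,0,0,255,0,-10,0,0,0,0,255,0,-15,0,0,0,0,255,0,-20,0,0,0,0,255,0,-25,0,0,0,0,255]'
```

```text
time: 17.33
position: [0.5572, -0.0008, 0.0421]
tool_rot: [0.748, 0.664, -0.0, 0.0]
ft_force: [-0.5, -0.6, -0.2]
grip_width: 0.0596
grip_force: 0.0
time: 17.75
position: [0.5573, -0.0006, 0.0422]
tool_rot: [0.748, 0.664, 0.0, 0.0]
ft_force: [-0.2, 0.2, 0.6]
grip_width: 0.0283
grip_force: 60.1
time: 18.17
position: [0.5589, -0.001, 0.0421]
tool_rot: [0.748, 0.664, 0.001, 0.002]
ft_force: [-1.1, 0.1, 11.5]
grip_width: 0.028
grip_force: 60.0
time: 18.58
position: [0.5198, 0.0035, 0.0421]
tool_rot: [0.748, 0.664, 0.002, 0.003]
ft_force: [0.5, -0.3, 13.6]
grip_width: 0.0282
grip_force: 60.0
time: 19.0
position: [0.4952, 0.0065, 0.0421]
tool_rot: [0.748, 0.664, 0.002, 0.003]
ft_force: [1.0, -0.6, 14.5]
grip_width: 0.0284
grip_force: 60.0
```

```bash
python3 -m crank '[0,1,1,0,0,0,255,0,6,2,0,0,0,255,0,14,2,0,0,0,255,0,22,2,0,0,0,255,0,30,2,0,0,0,255]'; python3 -m crank '[0,-6,0,0,0,0,255,0,-12,0,0,0,0,255,0,-18,0,0,0,0,255,0,-24,0,0,0,0,255,0,-30,0,0,0,0,255]';python3 -m crank '[0,6,0,0,0,0,255,0,12,0,0,0,0,255,0,18,0,0,0,0,255,0,24,0,0,0,0,255,0,30,0,0,0,0,255]'
```

```text
time: 19.42
position: [0.5245, 0.0031, 0.0407]
tool_rot: [0.748, 0.664, 0.001, 0.002]
ft_force: [-0.7, -0.6, 17.5]
grip_width: 0.0289
grip_force: 60.0
time: 19.83
position: [0.4961, 0.0062, 0.0407]
tool_rot: [0.748, 0.664, 0.003, 0.004]
ft_force: [1.9, 0.3, 18.3]
grip_width: 0.0285
grip_force: 60.0
time: 20.25
position: [0.5242, 0.0031, 0.0403]
tool_rot: [0.748, 0.664, 0.001, 0.002]
ft_force: [-1.6, 0.5, 15.0]
grip_width: 0.0281
grip_force: 60.0
```

Mount 3 drags at about 0.1. Mount 2 differed from mounts 1 and 3: it travelled only 23 mm of the 30 mm commanded and drew 4–6 N, against 28.4 mm and 1–2 N for mounts 1 and 3. So I judged mount 2 too quickly, and it looks rough. I'll set mount 3 down on the plate and test mount 4 the same way.

```bash
python3 -m crank '[0,0,-2,0,0,0,255,0,0,-2,0,0,0,60,0,0,-2,0,0,0,60,0,0,-2,0,0,0,60,0,0,-4,0,0,0,60]'; python3 -c "
from h import *
go((.5507,-.0543,.042,-7))"
```

```text
time: 20.67
position: [0.5215, 0.0037, 0.0414]
tool_rot: [0.748, 0.664, -0.001, -0.001]
ft_force: [-0.3, -0.5, -1.1]
grip_width: 0.0476
grip_force: 0.0
[-54.1  35.8  -0.7] [-0.1 -0.   0.2]
```

```bash
python3 -m crank '[0,0,-25,0,0,0,60,-15,10,-40,0,0,0,60,-45,30,-40,0,0,0,60,-54,36,-35,0,0,0,60,-54,36,-20,0,0,0,60]'; python3 -m crank '[0,0,5,0,0,0,60,0,0,12,0,0,0,60,0,0,15,0,0,0,60,0,0,15,0,0,0,60,0,0,15,0,0,0,60]';  python3 -c "
from h import *
go((.5507,-.0543,.042,-7))"
```

```text
time: 21.08
position: [0.5561, -0.0579, 0.0639]
tool_rot: [0.749, 0.663, 0.002, 0.004]
ft_force: [-0.0, 0.3, -0.1]
grip_width: 0.0663
grip_force: 0.0
time: 21.5
position: [0.5514, -0.0538, 0.0468]
tool_rot: [0.747, 0.664, -0.0, -0.0]
ft_force: [-0.2, 0.0, 0.2]
grip_width: 0.0665
grip_force: 0.0
[-0.6 -0.6  4.8] [-0.1 -0.   0.3]
```

```bash
python3 -m crank '[0,0,3,0,0,0,60,0,0,5,0,0,0,60,0,0,5,0,0,0,255,0,0,5,0,0,0,255,0,0,5,0,0,0,255]' 60; python3 -m crank '[0,0,0,0,0,0,255,0,0,0,0,0,0,255,0,0,0,0,0,0,255,0,0,0,0,0,0,255,0,0,0,0,0,0,255]'; python3 -m crank '[0,0,0,0,0,0,255,0,0,1,0,0,0,255,0,0,2,0,0,0,255,0,0,2,0,0,0,255,0,0,2,0,0,0,255]'; python3 -m crank '[0,-8,0,0,0,0,255,0,-16,0,0,0,0,255,0,-24,0,0,0,0,255,0,-32,0,0,0,0,255,0,-40,0,0,0,0,255]'; python3 -m crank '[0,-5,0,0,0,0,255,0,-10,0,0,0,0,255,0,-15,0,0,0,0,255,0,-20,0,0,0,0,255,0,-25,0,0,0,0,255]'
python3 -m crank '[0,1,1,0,0,0,255,0,6,2,0,0,0,255,0,14,2,0,0,0,255,0,22,2,0,0,0,255,0,30,2,0,0,0,255]'; python3 -m crank '[0,-6,0,0,0,0,255,0,-12,0,0,0,0,255,0,-18,0,0,0,0,255,0,-24,0,0,0,0,255,0,-30,0,0,0,0,255]'; python3 -c "
from h import *
go((.428,-.279,.115,-7))"
```

```text
time: 21.92
position: [0.5519, -0.0544, 0.0422]
tool_rot: [0.748, 0.664, 0.0, 0.0]
ft_force: [-0.3, 0.2, -0.2]
grip_width: 0.0539
grip_force: 0.0
time: 22.33
position: [0.5519, -0.0544, 0.0421]
tool_rot: [0.748, 0.664, 0.0, 0.0]
ft_force: [0.8, 0.1, 0.7]
grip_width: 0.0281
grip_force: 60.0
time: 22.75
position: [0.5522, -0.0545, 0.042]
tool_rot: [0.748, 0.664, 0.0, 0.001]
ft_force: [-2.6, 0.6, 13.5]
grip_width: 0.0286
grip_force: 60.0
time: 23.17
position: [0.5152, -0.0507, 0.0421]
tool_rot: [0.748, 0.664, 0.002, 0.004]
ft_force: [3.2, 0.3, 10.4]
grip_width: 0.0284
grip_force: 60.0
time: 23.58
position: [0.4907, -0.0479, 0.042]
tool_rot: [0.748, 0.664, 0.002, 0.004]
ft_force: [2.2, -0.1, 11.8]
grip_width: 0.0283
grip_force: 60.0
time: 24.0
position: [0.5174, -0.0504, 0.0419]
tool_rot: [0.747, 0.664, 0.0, 0.001]
ft_force: [-5.0, 0.3, 29.0]
grip_width: 0.0281
grip_force: 60.0
time: 24.42
position: [0.4942, -0.0491, 0.042]
tool_rot: [0.748, 0.664, 0.005, 0.008]
ft_force: [4.4, -1.1, 25.7]
grip_width: 0.0283
grip_force: 60.0
[-236.4  -37.3  -72.9] [1.  0.2 0.2]
```

Mount 4 repeats mount 2's signature: 23 mm travel, no slip in the grip, 4–5 N. So mounts 2 and 4 are rough, and 1 and 3 are polished. Mount 4 goes to orange.

```bash
python3 -m crank '[0,0,-30,0,0,0,255,0,0,-65,0,0,0,255,-35,-6,-73,0,0,0,255,-73,-12,-73,0,0,0,255,-111,-18,-73,0,0,0,255]' ; python3 -m crank '[-38,-6,0,0,0,0,255,-76,-12,0,0,0,0,255,-110,-17,0,0,0,0,255,-124,-19,10,0,0,0,255,-125,-19,25,0,0,0,255]'; python3 -c "
from h import *
go((.428,-.279,.0375,-7))"
```

```text
time: 24.83
position: [0.4568, -0.1556, 0.1123]
tool_rot: [0.747, 0.665, 0.0, 0.002]
ft_force: [0.9, 0.8, 0.4]
grip_width: 0.0281
grip_force: 60.0
time: 25.25
position: [0.4235, -0.2815, 0.0867]
tool_rot: [0.749, 0.662, -0.0, 0.003]
ft_force: [0.3, -0.1, -1.2]
grip_width: 0.0283
grip_force: 60.0
[ 3.2  3.9 49.2] [ 0.3  0.3 -0. ]
```

```bash
python3 -m crank '[0,2,15,0,0,0,255,0,2,30,0,0,0,255,0,2,40,0,0,0,255,0,2,42,0,0,0,255,0,2,42,0,0,0,255]'; python3 -m crank '[0,0,1,0,0,0,255,0,0,2,0,0,0,255,0,0,3,0,0,0,255,0,0,4,0,0,0,255,0,0,4,0,0,0,255]'; python3 -c "
from h import *
go((.428,-.279,.037,-7))"
```

```text
time: 25.67
position: [0.4243, -0.276, 0.0432]
tool_rot: [0.747, 0.664, -0.0, -0.001]
ft_force: [-0.3, -0.2, -1.5]
grip_width: 0.0283
grip_force: 60.0
time: 26.08
position: [0.4248, -0.277, 0.0403]
tool_rot: [0.748, 0.664, 0.0, 0.0]
ft_force: [-0.2, 0.8, 0.0]
grip_width: 0.0281
grip_force: 60.0
[-1.6  3.4  3.3] [0.  0.  0.2]
```

```bash
python3 -m crank '[0,1,1,0,0,0,255,0,2,2,0,0,0,255,0,2,3,0,0,0,255,0,2,3,0,0,0,255,0,2,3,0,0,0,255]'; python3 -c "
from h import *
go((.6089,-.2868,.037,-7))"
```

```text
time: 26.5
position: [0.427, -0.2774, 0.0371]
tool_rot: [0.748, 0.664, 0.0, 0.0]
ft_force: [0.2, -0.7, -0.0]
grip_width: 0.0285
grip_force: 60.0
[ 12.1 181.8   0.2] [0.  0.  0.2]
```

```bash
python3 -m crank '[0,0,0.5,0,0,0,255,0,0,0.5,0,0,0,100,0,0,0.5,0,0,0,100,0,0,0.5,0,0,0,100,0,0,0,0,0,0,100]'; python3 -m crank '[0,0,-20,0,0,0,100,0,5,-45,0,0,0,100,4,40,-50,0,0,0,100,7,80,-50,0,0,0,100,10,118,-50,0,0,0,100]'; python3 -m crank '[1,35,0,0,0,0,100,2,63,0,0,0,0,100,2,63,15,0,0,0,100,2,63,38,0,0,0,100,2,63,40,0,0,0,100]';  python3 -c "
from h import *
go((.6089,-.2868,.037,-7))"
```

```text
time: 26.92
position: [0.4265, -0.277, 0.0368]
tool_rot: [0.748, 0.664, -0.0, -0.0]
ft_force: [0.1, 0.6, -0.0]
grip_width: 0.047
grip_force: 0.0
time: 27.33
position: [0.5464, -0.2814, 0.0881]
tool_rot: [0.748, 0.664, 0.0, 0.001]
ft_force: [-0.0, -0.8, 0.1]
grip_width: 0.0529
grip_force: 0.0
time: 27.75
position: [0.6058, -0.2847, 0.043]
tool_rot: [0.747, 0.664, -0.001, -0.004]
ft_force: [-0.8, 0.3, -1.2]
grip_width: 0.0527
grip_force: 0.0
[-1.8  3.4  6. ] [-0.4 -0.2  0.3]
```

```bash
python3 -m crank '[-1,2,3,0,0,0,100,-1,2,3,0,0,0,255,-1,2,3,0,0,0,255,-1,2,3,0,0,0,255,-1,2,3,0,0,0,255]' 50; python3 -m crank '[0,0,0,0,0,0,255,0,0,0,0,0,0,255,0,0,0,0,0,0,255,0,0,-25,0,0,0,255,0,0,-55,0,0,0,255]'; python3 -c "
from h import *
go((.438,-.333,.09,-7),(.438,-.333,.037,-7))"
```

```text
time: 28.17
position: [0.6101, -0.2883, 0.0452]
tool_rot: [0.748, 0.664, 0.0, 0.001]
ft_force: [-0.7, -0.7, 1.2]
grip_width: 0.0338
grip_force: 0.0
time: 28.58
position: [0.6076, -0.2864, 0.0967]
tool_rot: [0.748, 0.664, -0.001, -0.003]
ft_force: [-0.7, 0.1, -0.6]
grip_width: 0.027
grip_force: 50.0
[ -66.3 -162.9    7.5] [-0.4 -0.2  0.2]
[ -66.5 -162.6   60.5] [-0.4 -0.2  0.2]
```

```bash
python3 -m crank '[-10,-25,5,0,0,0,255,-22,-55,10,0,0,0,255,-35,-86,15,0,0,0,255,-48,-118,18,0,0,0,255,-60,-148,18,0,0,0,255]'; python3 -m crank '[-5,-12,5,0,0,0,255,-5,-12,12,0,0,0,255,-5,-12,18,0,0,0,255,-5,-12,22,0,0,0,255,-5,-12,22,0,0,0,255]'
python3 - <<'E'
from h import *
c=robot.camera("wrist");cv2.imwrite("pics/w2.png",c["pixels"][:,:,::-1])
go((.438,-.333,.045,-7))
E
```

```text
time: 29.0
position: [0.4538, -0.3296, 0.0805]
tool_rot: [0.747, 0.664, -0.0, -0.001]
ft_force: [-0.2, 0.3, -0.8]
grip_width: 0.0266
grip_force: 50.0
time: 29.42
position: [0.4442, -0.3331, 0.0579]
tool_rot: [0.747, 0.665, 0.0, -0.0]
ft_force: [0.0, -1.3, -0.5]
grip_width: 0.0269
grip_force: 50.0
[-0.7 -6.3 13.3] [-0.  -0.   0.3]
```

View pics/w2.png

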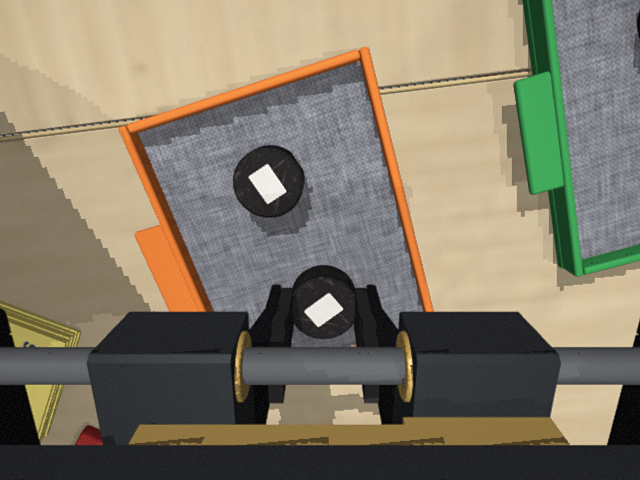

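The wrist view shows mount 4 flat in the orange tray at (268,181). Mount 2 is held level between the fingers at (323,301), over the other half of the tray. I'll lower it.

```bash
python3 -m crank '[0,-5,4,0,0,0,255,0,-5,7,0,0,0,255,0,-5,9,0,0,0,255,0,-5,10,0,0,0,255,0,-5,10,0,0,0,255]'; python3 -m crank '[0,0,1,0,0,0,255,0,0,2,0,0,0,255,0,0,3,0,0,0,255,0,0,3,0,0,0,255,0,0,3,0,0,0,255]'
```

```text
time: 29.88
position: [0.4383, -0.3328, 0.0488]
tool_rot: [0.748, 0.664, 0.0, -0.0]
ft_force: [0.6, -0.4, -0.6]
grip_width: 0.0266
grip_force: 50.0
time: 30.3
position: [0.4382, -0.333, 0.0461]
tool_rot: [0.748, 0.664, 0.0, 0.0]
ft_force: [-0.7, -0.2, -0.7]
grip_width: 0.0268
grip_force: 50.0
```

```bash
python3 -m crank '[0,0,0.5,0,0,0,255,0,0,1,0,0,0,255,0,0,1.5,0,0,0,255,0,0,2,0,0,0,255,0,0,2,0,0,0,255]'; python3 -m crank '[0,0,0.5,0,0,0,255,0,0,1,0,0,0,255,0,0,1.5,0,0,0,255,0,0,1.5,0,0,0,255,0,0,1.5,0,0,0,255]'
```

```text
time: 30.72
position: [0.4382, -0.333, 0.045]
tool_rot: [0.748, 0.664, -0.0, 0.0]
ft_force: [-1.0, 1.2, 6.3]
grip_width: 0.0269
grip_force: 50.0
time: 31.13
position: [0.4383, -0.333, 0.0449]
tool_rot: [0.748, 0.664, -0.0, 0.001]
ft_force: [-3.0, 2.4, 16.2]
grip_width: 0.0266
grip_force: 50.0
```

Contact at 0.045 m. Release, then back to mount 3 on the plate at (0.5215, 0.0037).

```bash
python3 -m crank '[0,0,-3,0,0,0,255,0,0,-3,0,0,0,100,0,0,-3,0,0,0,100,0,0,-3,0,0,0,100,0,0,-3,0,0,0,100]'; python3 -m crank '[0,0,-20,0,0,0,80,5,1,-45,0,0,0,60,40,5,-55,0,0,0,60,78,10,-55,0,0,0,60,116,15,-55,0,0,0,60]';  python3 -c "
from h import *
go((.5215,.0037,.09,-7),(.5215,.0037,.042,-7))"
```

```text
time: 31.55
position: [0.4381, -0.3328, 0.0451]
tool_rot: [0.748, 0.664, -0.0, -0.0]
ft_force: [0.1, 0.4, 0.3]
grip_width: 0.0458
grip_force: 0.0
time: 31.97
position: [0.4673, -0.2194, 0.1012]
tool_rot: [0.748, 0.663, 0.0, 0.001]
ft_force: [0.8, 0.2, 0.5]
grip_width: 0.066
grip_force: 0.0
[228.   26.9  11. ] [0.1 0.1 0.1]
[228.   26.9  59. ] [0.1 0.1 0.1]
```

```bash
python3 -m crank '[38,4,0,0,0,0,60,76,9,0,0,0,0,60,114,13,0,0,0,0,60,152,18,0,0,0,0,60,190,22,0,0,0,0,60]'; python3 -m crank '[25,3,0,0,0,0,60,38,4,5,0,0,0,60,38,4,20,0,0,0,60,38,4,38,0,0,0,60,38,4,40,0,0,0,60]';  python3 - <<'E'
from h import *
c=robot.camera("wrist");cv2.imwrite("pics/w3.png",c["pixels"][:,:,::-1])
go((.5215,.0037,.042,-7))
E
```

```text
time: 32.38
position: [0.5112, -0.0316, 0.1002]
tool_rot: [0.748, 0.664, -0.0, -0.0]
ft_force: [1.0, -0.5, -0.5]
grip_width: 0.0665
grip_force: 0.0
time: 32.8
position: [0.5179, 0.0047, 0.0582]
tool_rot: [0.747, 0.665, -0.001, -0.002]
ft_force: [-0.3, 1.1, -0.1]
grip_width: 0.0664
grip_force: 0.0
[-0.3  3.5 16.8] [-0.2 -0.   0.3]
```

View pics/w3.png

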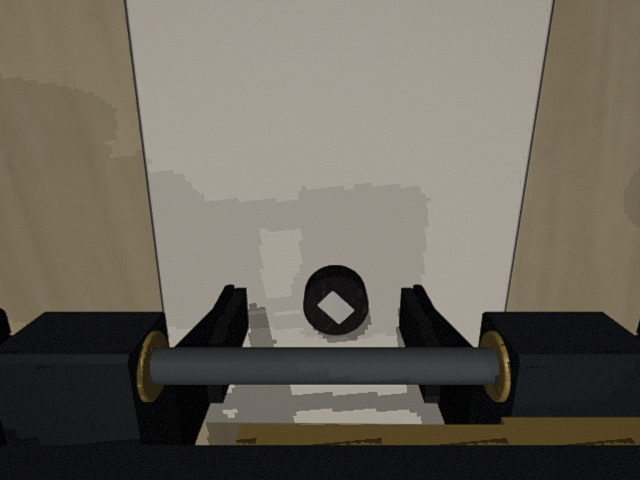

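Mount 3 stands flat at (336,300), centred between the open fingers.

```bash
python3 -m crank '[0,3,8,0,0,0,60,0,3,14,0,0,0,60,0,3,15,0,0,0,60,0,3,15,0,0,0,60,0,3,15,0,0,0,255]' 50; python3 -m crank '[0,0,0,0,0,0,255,0,0,0,0,0,0,255,0,0,0,0,0,0,255,0,0,0,0,0,0,255,0,0,0,0,0,0,255]'; python3 -m crank '[0,0,0,0,0,0,255,0,0,0,0,0,0,255,0,0,0,0,0,0,255,0,0,-25,0,0,0,255,0,0,-60,0,0,0,255]';python3 -c "
from h import *
go((.611,-.289,.11,-7),(.611,-.289,.037,-7))"
```

```text
time: 33.27
position: [0.5225, 0.0032, 0.0458]
tool_rot: [0.748, 0.664, 0.0, 0.0]
ft_force: [-0.4, -0.4, 0.2]
grip_width: 0.0648
grip_force: 0.0
time: 33.68
position: [0.5225, 0.0035, 0.0457]
tool_rot: [0.748, 0.664, 0.0, 0.0]
ft_force: [-1.0, -0.2, 0.5]
grip_width: 0.0344
grip_force: 0.0
time: 34.1
position: [0.52, 0.0038, 0.1034]
tool_rot: [0.748, 0.664, -0.002, -0.003]
ft_force: [0.1, 0.5, -1.3]
grip_width: 0.0281
grip_force: 50.0
[-280.1  124.8   -7.7] [-0.5 -0.   0.2]
[-280.1  125.4   65.2] [-0.5 -0.   0.2]
```

```bash
python3 -m crank '[-36,16,-5,0,0,0,255,-72,32,-8,0,0,0,255,-108,48,-8,0,0,0,255,-144,64,-8,0,0,0,255,-180,80,-8,0,0,0,255]'; python3 -m crank '[-36,16,0,0,0,0,255,-72,32,0,0,0,0,255,-99,43,10,0,0,0,255,-99,43,30,0,0,0,255,-99,43,45,0,0,0,255]'; python3 -m crank '[0,0,3,0,0,0,255,0,0,5,0,0,0,255,0,0,6,0,0,0,255,0,0,6,0,0,0,255,0,0,6,0,0,0,255]'; python3 -c "
from h import *
go((.611,-.289,.0407,-7))"
```

```text
time: 34.52
position: [0.5808, -0.1863, 0.1137]
tool_rot: [0.748, 0.664, 0.0, -0.0]
ft_force: [0.5, 1.0, 0.2]
grip_width: 0.0281
grip_force: 50.0
time: 34.93
position: [0.6119, -0.2909, 0.0676]
tool_rot: [0.749, 0.663, 0.0, 0.001]
ft_force: [-0.2, 0.1, 0.3]
grip_width: 0.028
grip_force: 50.0
time: 35.35
position: [0.6124, -0.288, 0.0637]
tool_rot: [0.747, 0.664, 0.0, 0.001]
ft_force: [-0.8, -0.8, -0.4]
grip_width: 0.0279
grip_force: 50.0
[-1.2 -1.3 23. ] [0.1 0.1 0.3]
```

```bash
python3 -m crank '[0,0,8,0,0,0,255,0,0,15,0,0,0,255,0,0,19,0,0,0,255,0,0,20,0,0,0,255,0,0,20,0,0,0,255]'; python3 -m crank '[0,0,0.5,0,0,0,255,0,0,1,0,0,0,255,0,0,1.5,0,0,0,255,0,0,2,0,0,0,255,0,0,2,0,0,0,255]'; python3 -m crank '[0,0,0.5,0,0,0,255,0,0,1,0,0,0,255,0,0,1,0,0,0,255,0,0,1,0,0,0,255,0,0,1,0,0,0,255]'
```

```text
time: 35.77
position: [0.6112, -0.2877, 0.0417]
tool_rot: [0.748, 0.664, -0.0, -0.001]
ft_force: [-0.1, -0.3, -0.9]
grip_width: 0.0279
grip_force: 50.0
time: 36.18
position: [0.6118, -0.2882, 0.0407]
tool_rot: [0.748, 0.664, 0.0, 0.0]
ft_force: [0.5, 0.5, 0.1]
grip_width: 0.0283
grip_force: 50.0
time: 36.6
position: [0.612, -0.2883, 0.0406]
tool_rot: [0.748, 0.664, 0.0, 0.001]
ft_force: [-1.1, 0.9, 6.6]
grip_width: 0.0285
grip_force: 50.0
```

Contact. Release, retreat upward and check from the top camera.

```bash
python3 -m crank '[0,0,-1,0,0,0,255,0,0,-1,0,0,0,100,0,0,-1,0,0,0,100,0,0,-1,0,0,0,100,0,0,-1,0,0,0,100]'; python3 -m crank '[0,0,-20,0,0,0,100,0,0,-50,0,0,0,100,30,-20,-80,0,0,0,100,65,-40,-90,0,0,0,100,100,-60,-90,0,0,0,100]'; python3 -m crank '[35,-15,0,0,0,0,100,70,-30,0,0,0,0,100,105,-45,0,0,0,0,100,140,-60,0,0,0,0,100,140,-60,0,0,0,0,100]'; python3 -m crank '[0,0,0,0,0,0,100,0,0,0,0,0,0,100,0,0,0,0,0,0,100,0,0,0,0,0,0,100,0,0,0,0,0,0,100]'
python3 - <<'E'
from h import *
t=cv2.resize(robot.camera("top")["pixels"][180:380,240:540,::-1],None,fx=2,fy=2)
s=robot.camera("side")["pixels"][250:450,200:460,::-1]
s=cv2.resize(s,None,fx=1.0,fy=1.0); im=np.zeros((600,600,3),np.uint8);im[:400]=t;im[400:,:260]=s
cv2.imwrite("pics/f.png",im)
E
```

```text
time: 37.02
position: [0.6116, -0.288, 0.0403]
tool_rot: [0.748, 0.664, -0.0, -0.0]
ft_force: [-0.5, 0.6, 0.2]
grip_width: 0.0468
grip_force: 0.0
time: 37.43
position: [0.5669, -0.1858, 0.1337]
tool_rot: [0.748, 0.663, 0.001, 0.004]
ft_force: [1.2, 0.7, -1.1]
grip_width: 0.053
grip_force: 0.0
time: 37.85
position: [0.5172, -0.0321, 0.1301]
tool_rot: [0.746, 0.666, -0.001, -0.004]
ft_force: [-0.6, -1.3, -0.1]
grip_width: 0.053
grip_force: 0.0
time: 38.27
position: [0.5226, -0.0398, 0.1304]
tool_rot: [0.748, 0.663, 0.0, 0.0]
ft_force: [-0.3, -0.2, 1.1]
grip_width: 0.0529
grip_force: 0.0
```

View pics/f.png

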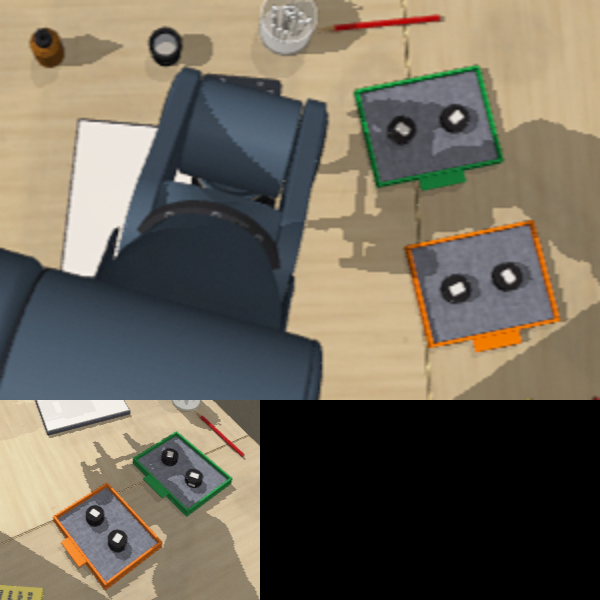

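The final picture shows two mounts standing flat in the green tray, at (401,130) and (456,118), and two in the orange tray, at (456,290) and (508,277). All are well inside the walls, and the bottle, jar and loupe look unmoved. I'll hand in.

```bash
python3 -c "
from rig import robot
print(robot.hand_in())"
```

```text
the job is handed in; nothing more can be done
None
```

I handed the job in after about 38 s of robot time, with mounts 1 and 3 (judged polished) in the green tray and 2 and 4 (judged rough) in the orange; the drag contrast was clear, but mounts 2 and 4 read only about 0.2, not 0.65–0.85, and hand-in returned no verdict.

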